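Make up two caster repair kits on the garage bench

ROBOT

A 6-joint arm with a two-finger parallel gripper is mounted at the origin on the work surface. World frame = base frame: x ahead of the robot, y to its left, z up, the work surface at z = 0. Lengths are in m, angles in rad, forces in N, time in s.
With the tool pointing down it reaches from about 0.3 to 0.825 m from the base axis. Payload 5.4 kg.
Tool frame: the origin (TCP) lies at the very end of the fingers, on their centre line; the grasp point (between the pads) lies 19 mm behind it; z points along the fingers, y is the line along which they close (so a half turn about z gives the same grasp; the last joint's range is limited). The gripper opens to 92 mm and grips with 3 to 60 N. Pads are 20 mm wide; open, the fingers measure 128 mm over their backs; the gripper's body (75 mm by 189 mm) begins 69 mm behind the grasp point.
Start: joints at [-1.376, 0.158, 1.597, -0, 1.386, -0.21], TCP at [0.226, -0.529, 0.215] pointing down, gripper open.
Joint ranges: [-2.91, 2.91], [-0.94, 2.29], [0.18, 2.7], [-1.29, 4.43], [0.17, 2.64], [-3, 3]. Speed limits (rad/s): [2.57, 2.57, 3.14, 3.14, 3.14, 3.14].

INTERFACE

Orientations are given as a rotation vector (axis times angle).
In Python, from workcell import bot gives the robot as it stands. Calls block until the motion is done:
- bot.goto(position, orientation): joint-space move of the TCP to a pose.
- bot.line_to(position, rot=None, max_speed=0.15): straight line of the TCP; rot=None keeps the orientation; max_speed is the mean speed in m/s.
- bot.set_joints(angles): joint-space move.
- bot.set_gripper(opening, newtons=None): opening from 0.0 (shut) to 1.0 (fully open); newtons is the grip in N (None keeps the last); returns when the fingers have stopped.
- bot.hold(seconds).
- bot.inverse_kinematics(position, orientation): joint angles nearest the present ones, or None.
- bot.read_camera(name): name is "side" or "top" or "wrist"; returns a dict with "pixels" (420x560x3 uint8, blue, green, red), "fx", "fy", "cx", "cy" (pixels), "R" (3x3) and "t" (3): a world point X has camera coordinates R X + t. Camera axes: x right, y down, z forward; pixel columns grow to the right and rows downward; lengths in m; the calibration is good to about 2 mm. A picture is of the moment at which its call begins. There is no depth.
A pose or a line that the arm cannot do raises bot.MotionError and nothing moves.
- bot.job_done(): hands the job in; it is judged then, once.
Readings, each from a call of its own:
- bot.current_clock(): time.
- bot.current_joints(): joint angles.
- bot.current_joint_vel(): joint speeds.
- bot.current_effort(): joint torques, N m.
- bot.current_ee_pos(): TCP position.
- bot.current_tool_rot(): TCP orientation.
- bot.current_contact_force(): force on the tool from outside, world axes, zero at the start.
- bot.current_ft_torque(): the same for the moment, N m.
- bot.current_opening(): opening from 0.0 (shut) to 1.0 (fully open).
- bot.current_grip_force(): force on a finger pad.
Only numpy, scipy, OpenCV 4.12 (cv2) and the standard library are available. Lean on these libraries where they do the work, as an engineer would, in place of code of your own. Each camera call takes 0.05 s, during which the arm holds its last target. There are 200 camera calls.

TASK

Make up the two caster repair kits from the hardware lying on the bench: the large wheel, the long axle bolt and the caster fork go into the tray with three compartments, the small wheel and the short axle bolt into the tray with two. Put one part in each compartment, lying on the compartment's floor the way it lay on the bench and not resting on a rim or divider. Leave the tube spacer, the tape measure and the tin where they are.

Things in the scene. Friction and masses are not known exactly. Their poses are not given: they have to be found in the camera images.
- tray3: Flat plywood kit tray with three equal compartments in a row, 268 by 108 mm, 12 mm high. Fixed to the bench. Origin: centre of its underside; z up, x along the row, y across. Compartments 84 (x) by 100 (y) mm inside; floor 3 mm thick; rims and dividers 4 mm thick, tops 12 mm above the bench. Compartment centres at x = -88, 0 and +88 mm, y = 0.
- tray2: Flat plywood kit tray with two equal compartments in a row, 180 by 108 mm, 12 mm high. Fixed to the bench. Origin: centre of its underside; z up, x along the row, y across. Compartments 84 (x) by 100 (y) mm inside; floor 3 mm thick; rims and dividers 4 mm thick, tops 12 mm above the bench. Compartment centres at x = -44 and +44 mm, y = 0.
- large_wheel: Larger caster wheel, black tyre and grey hub, 60 mm in diameter, 24 mm thick, lying flat. Origin at its centre (12 mm above what it lies on), z up along its axle.
- small_wheel: Smaller caster wheel, black tyre and grey hub, 40 mm in diameter, 20 mm thick, lying flat. Origin at its centre (10 mm above what it lies on), z up along its axle.
- long_bolt: Long steel axle bolt, lying: 80 mm overall, round shank 14 mm in diameter with a square head at one end and a square nut at the other, each 24 by 24 mm and 9 mm long (62 mm of bare shank between). Origin on its axis at mid-length, 12 mm above what it lies on; x along the shank, level.
- short_bolt: Short steel axle bolt, lying: 52 mm overall, round shank 14 mm in diameter with a square head at one end and a square nut at the other, each 24 by 24 mm and 9 mm long (34 mm of bare shank between). Origin on its axis at mid-length, 12 mm above what it lies on; x along the shank, level.
- fork: Steel caster fork, a U-shaped channel standing on its plate, two cheeks up: plate 50 (x) by 44 (y) by 5 mm; cheeks 5 mm thick, outer faces at y = +-22 mm, top 42 mm above the underside, 50 mm long in x up to 26 mm height, 30 mm above that. Origin: centre of the underside, z up. Can be gripped across the cheeks (44 mm).
- spacer: Aluminium tube spacer standing on end, 38 mm outside and 24 mm inside diameter, 34 mm high. Not part of either kit: leave it. Origin at the centre of its underside.
- tape: Grey tape measure lying flat, 68 by 68 by 34 mm, a bystander at the far side: leave it. Origin at the centre of its underside.
- tin: Closed steel tin, 68 mm in diameter, 75 mm high, a bystander at the far side: leave it. Origin at the centre of its underside.
There are look-alikes about, which are no part of the job. What is shaped like the fork but red is not meant.

How it is judged:
At the end, for the whole second after the job is handed in: Each kit part in its own compartment of its own tray, on the floor (at most 3 mm too high), wheels and fork flat within 0.1 rad, bolts level within 0.08 rad, all at rest; spacer, tape measure and tin within 15 mm of their start ((((x of large_wheel in the frame of tray3 between -0.13 and -0.046 m and y of large_wheel in the frame of tray3 between -0.05 and 0.05 m) and (x of long_bolt in the frame of tray3 between -0.042 and 0.042 m and y of long_bolt in the frame of tray3 between -0.05 and 0.05 m) and (x of fork in the frame of tray3 between 0.046 and 0.13 m and y of fork in the frame of tray3 between -0.05 and 0.05 m)) or ((x of large_wheel in the frame of tray3 between -0.13 and -0.046 m and y of large_wheel in the frame of tray3 between -0.05 and 0.05 m) and (x of long_bolt in the frame of tray3 between 0.046 and 0.13 m and y of long_bolt in the frame of tray3 between -0.05 and 0.05 m) and (x of fork in the frame of tray3 between -0.042 and 0.042 m and y of fork in the frame of tray3 between -0.05 and 0.05 m)) or ((x of large_wheel in the frame of tray3 between -0.042 and 0.042 m and y of large_wheel in the frame of tray3 between -0.05 and 0.05 m) and (x of long_bolt in the frame of tray3 between -0.13 and -0.046 m and y of long_bolt in the frame of tray3 between -0.05 and 0.05 m) and (x of fork in the frame of tray3 between 0.046 and 0.13 m and y of fork in the frame of tray3 between -0.05 and 0.05 m)) or ((x of large_wheel in the frame of tray3 between -0.042 and 0.042 m and y of large_wheel in the frame of tray3 between -0.05 and 0.05 m) and (x of long_bolt in the frame of tray3 between 0.046 and 0.13 m and y of long_bolt in the frame of tray3 between -0.05 and 0.05 m) and (x of fork in the frame of tray3 between -0.13 and -0.046 m and y of fork in the frame of tray3 between -0.05 and 0.05 m)) or ((x of large_wheel in the frame of tray3 between 0.046 and 0.13 m and y of large_wheel in the frame of tray3 between -0.05 and 0.05 m) and (x of long_bolt in the frame of tray3 between -0.13 and -0.046 m and y of long_bolt in the frame of tray3 between -0.05 and 0.05 m) and (x of fork in the frame of tray3 between -0.042 and 0.042 m and y of fork in the frame of tray3 between -0.05 and 0.05 m)) or ((x of large_wheel in the frame of tray3 between 0.046 and 0.13 m and y of large_wheel in the frame of tray3 between -0.05 and 0.05 m) and (x of long_bolt in the frame of tray3 between -0.042 and 0.042 m and y of long_bolt in the frame of tray3 between -0.05 and 0.05 m) and (x of fork in the frame of tray3 between -0.13 and -0.046 m and y of fork in the frame of tray3 between -0.05 and 0.05 m))) and z of each of large_wheel, long_bolt in the frame of tray3 below 0.018 m and linear speed of each of large_wheel, long_bolt, fork, small_wheel, short_bolt below 0.02 m/s and angular speed of each of large_wheel, long_bolt, fork, small_wheel, short_bolt below 0.2 rad/s and angle between each of large_wheel, fork, small_wheel's own z axis and vertical below 0.1 rad and angle between long_bolt's own x axis and vertical between 1.491 and 1.651 rad and z of fork in the frame of tray3 below 0.006 m and (((x of small_wheel in the frame of tray2 between -0.086 and -0.002 m and y of small_wheel in the frame of tray2 between -0.05 and 0.05 m) and (x of short_bolt in the frame of tray2 between 0.002 and 0.086 m and y of short_bolt in the frame of tray2 between -0.05 and 0.05 m)) or ((x of small_wheel in the frame of tray2 between 0.002 and 0.086 m and y of small_wheel in the frame of tray2 between -0.05 and 0.05 m) and (x of short_bolt in the frame of tray2 between -0.086 and -0.002 m and y of short_bolt in the frame of tray2 between -0.05 and 0.05 m))) and z of small_wheel in the frame of tray2 below 0.016 m and z of short_bolt in the frame of tray2 below 0.018 m and angle between short_bolt's own x axis and vertical between 1.491 and 1.651 rad and distance of each of spacer, tape, tin from where it was at the start of the episode below 0.015 m); the robot touches nothing.
It fails at once if the tube spacer is pushed away or knocked over (distance of spacer from where it was at the start of the episode above 0.015 m or angle between spacer's own z axis and vertical above 0.4 rad).
It fails at once if the tape measure is pushed away or knocked over (distance of tape from where it was at the start of the episode above 0.015 m or angle between tape's own z axis and vertical above 0.4 rad).
It fails at once if the tin is pushed away or knocked over (distance of tin from where it was at the start of the episode above 0.015 m or angle between tin's own z axis and vertical above 0.4 rad).
It also fails if it takes over 109 s, if anything falls off the work surface, if the arm or the gripper's body presses on something with over 40 N, if the wrist force passes 120 N, or if a joint passes its speed limit or range.

## Working session

There is one attempt and no reset: what is moved stays moved. The work goes in short steps, each a Python script; the robot and the scene stay as the last script left them, time stands still between calls to the robot, and variables do not carry over. Pictures are saved under pics/ and viewed, at most 14 in all, crops included, and the job is handed in when it is done.

```bash
mkdir -p pics; ls
python3 - <<'E'
from workcell import bot
import cv2,numpy as np
for n in("top","side"):
    c=bot.read_camera(n); cv2.imwrite(f"pics/{n}0.png",c["pixels"])
    print(n,c["fx"],c["fy"],c["cx"],c["cy"],np.round(c["R"],4).tolist(),np.round(c["t"],4).tolist())
print(bot.current_clock(),bot.current_tool_rot())
E
```

```text
pics
top 520.248657603751 520.248657603751 272.8812900681157 211.85055654848935 [[-0.0728, -0.9973, -0.0012], [-0.9775, 0.0716, -0.1985], [0.1981, -0.0132, -0.9801]] [0.0374, 0.5979, 0.9204]
side 399.4340482779903 399.4340482779903 284.16302563826997 211.6653209463766 [[-0.9543, -0.2987, -0.009], [-0.1473, 0.4964, -0.8555], [0.26, -0.8151, -0.5177]] [0.5944, 0.1417, 0.6309]
0.1 [-3.07585615e+00 -6.31198878e-01 -4.79267961e-05]
```

View pics/top0.png

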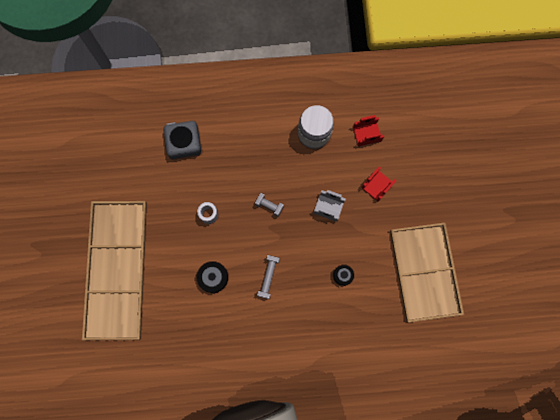

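View pics/side0.png

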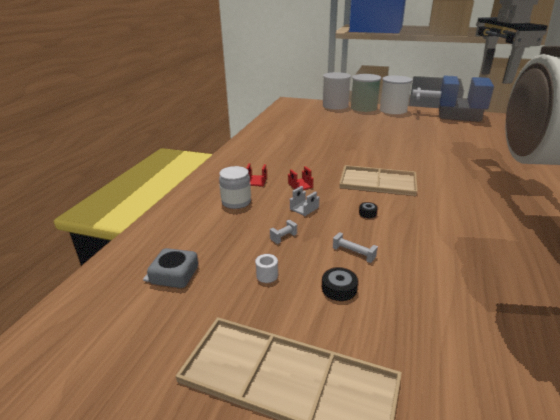

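The top view shows tray3 at (115,270) and tray2 at (427,272). The large wheel is at (212,277), the small wheel at (344,275), the long bolt at (269,277), the short bolt at (268,205) and the spacer at (207,212).

There are three fork-shaped things: grey at (329,205), red at (368,131) and red at (377,184). The grey one fits the description because the red ones are excluded. I'll confirm it in a crop and measure with masks.

```bash
cat > h.py <<'E'
import cv2,numpy as np
from workcell import bot
from scipy.spatial.transform import Rotation as Ro
def ray(c,uv,z):
    uv=np.atleast_2d(np.asarray(uv,float)); d=np.c_[(uv[:,0]-c["cx"])/c["fx"],(uv[:,1]-c["cy"])/c["fy"],np.ones(len(uv))]@c["R"]
    o=-c["R"].T@c["t"]; return (o+d*((z-o[2])/d[:,2])[:,None])[:,:2]
def proj(c,X):
    p=np.atleast_2d(X)@c["R"].T+c["t"]; return np.c_[c["fx"]*p[:,0]/p[:,2]+c["cx"],c["fy"]*p[:,1]/p[:,2]+c["cy"]]
def comps(mask,lo):
    n,l,s,ce=cv2.connectedComponentsWithStats(mask.astype(np.uint8)); return [(l==i,s[i],ce[i]) for i in range(1,n) if s[i][4]>=lo]
def pts(m): y,x=np.nonzero(m); return np.c_[x,y].astype(np.float32)
def rect(P):  # min rectangle of world points: centre, sizes, angle of long side
    b=cv2.boxPoints(cv2.minAreaRect((P*1000).astype(np.float32)))/1000; e1,e2=b[1]-b[0],b[2]-b[1]
    if np.linalg.norm(e1)<np.linalg.norm(e2): e1,e2=e2,e1
    return b.mean(0),(np.linalg.norm(e1),np.linalg.norm(e2)),np.arctan2(e1[1],e1[0])
E
python3 - <<'E'
from h import *
np.set_printoptions(precision=4,suppress=True)
c=bot.read_camera("top"); im=c["pixels"]
cv2.imwrite("pics/crop1.png",cv2.resize(im[110:310,180:400],None,fx=3,fy=3,interpolation=cv2.INTER_CUBIC))
hsv=cv2.cvtColor(im,cv2.COLOR_BGR2HSV); H,S,V=cv2.split(hsv)
roi=np.zeros(S.shape,bool); roi[95:350,60:480]=1
for m,s,ce in comps((S<70)&roi,25): 
    r=rect(ray(c,pts(m),.012)); print("lowS",s,ce,V[m].mean(),r)
wood=(H>8)&(H<30)&(V>125)&roi
for m,s,ce in comps(cv2.morphologyEx(wood.astype(np.uint8),cv2.MORPH_CLOSE,np.ones((5,5))),800):
    print("wood",s,rect(ray(c,pts(m),.012)))
E
```

```text
lowS [ 298  105   36   44 1225] [315.1429 126.3551] 149.23102040816326 (array([ 0.7809, -0.1065], dtype=float32), (np.float32(0.093281545), np.float32(0.06935108)), np.float32(-0.34599516))
lowS [ 164  121   37   38 1163] [181.6414 139.288 ] 59.16852966466036 (array([0.7738, 0.1671], dtype=float32), (np.float32(0.0772341), np.float32(0.06967109)), np.float32(0.08991189))
lowS [314 190  32  31 663] [329.267  204.6561] 117.35746606334841 (array([ 0.6158, -0.1199], dtype=float32), (np.float32(0.054589428), np.float32(0.05093449)), np.float32(-0.4322863))
lowS [255 193  29  24 264] [268.7159 204.3333] 127.53030303030303 (array([ 0.6249, -0.    ], dtype=float32), (np.float32(0.05408991), np.float32(0.027222903)), np.float32(1.005289))
lowS [197 202  21  22 289] [207.2145 212.301 ] 144.44290657439447 (array([0.617 , 0.1221], dtype=float32), (np.float32(0.042937454), np.float32(0.039170135)), np.float32(0.7381541))
lowS [257 255  23  44 374] [267.9465 276.7406] 135.05347593582889 (array([0.4825, 0.0119], dtype=float32), (np.float32(0.081598364), np.float32(0.024966083)), np.float32(-0.32151
[... 413 characters left out ...]
8009, -0.0072], dtype=float32), (np.float32(0.4376831), np.float32(0.106330544)), np.float32(-1.5140297))
wood [ 331   95  149   43 3163] (array([ 0.7902, -0.2941], dtype=float32), (np.float32(0.3069744), np.float32(0.08986692)), np.float32(1.5076221))
wood [  60  112  103   45 2557] (array([0.7959, 0.3106], dtype=float32), (np.float32(0.20870018), np.float32(0.087757505)), np.float32(-1.5428325))
wood [   60   154   420   196 34429] (array([0.5378, 0.0071], dtype=float32), (np.float32(0.8303657), np.float32(0.38219514)), np.float32(1.4980338))
wood [ 382  154   98   32 1313] (array([ 0.6727, -0.3318], dtype=float32), (np.float32(0.20040123), np.float32(0.052371766)), np.float32(-1.5508698))
```

View pics/crop1.png

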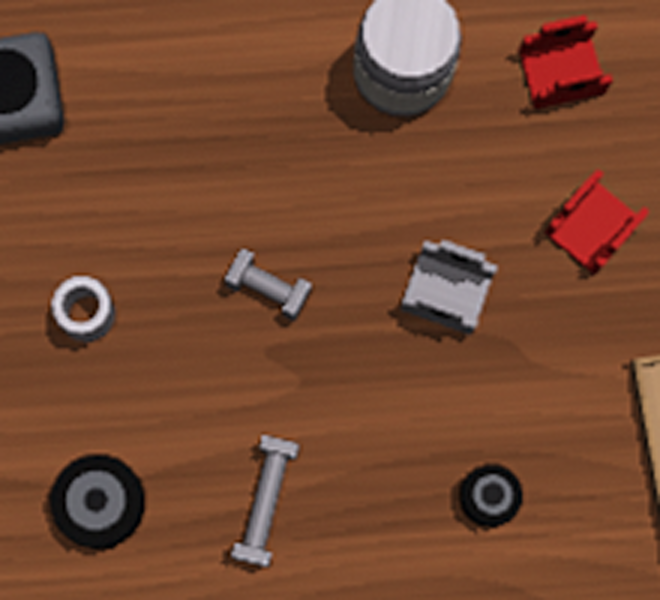

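The crop confirms the grey fork at (329,205) in the full picture, crop (447,287). The two red ones are look-alikes. The bolt mask sizes match: 82×25 and 54×27 mm. Next I'll measure the trays and look at the fork close up.

Run:
```python
from h import *
np.set_printoptions(precision=4,suppress=True)
c=bot.read_camera("top"); s=bot.read_camera("side"); im=c["pixels"]
hsv=cv2.cvtColor(im,cv2.COLOR_BGR2HSV)
print("bench",hsv[240,330],hsv[320,300],"tray",hsv[220,115],hsv[320,110],hsv[255,420],hsv[300,435])
for lo in(140,155,170):
  for nm,(x0,x1) in dict(t3=(60,170),t2=(375,480)).items():
    m=np.zeros(im.shape[:2],bool); m[180:360,x0:x1]=(hsv[180:360,x0:x1,2]>lo)
    m=cv2.morphologyEx(m.astype(np.uint8),cv2.MORPH_CLOSE,np.ones((7,7)))
    m=cv2.morphologyEx(m,cv2.MORPH_OPEN,np.ones((9,9)))
    for q,st,ce in comps(m,1500): print(lo,nm,st,rect(ray(c,pts(q),.010)))
Z=lambda i,u,v,w:cv2.resize(i[v-w:v+w,u-w:u+w],(400,400),interpolation=cv2.INTER_CUBIC)
sx=cv2.resize(s["pixels"][175:225,280:330],(400,400),interpolation=cv2.INTER_CUBIC)
cv2.imwrite("pics/fork.png",np.hstack([Z(im,329,205,25),sx]))
```

```text
bench [ 11 161 133] [ 11 158 113] tray [ 15 105 190] [ 15 104 191] [ 15 106 176] [ 14 105 177]
140 t3 [  82  201   63  138 7688] (array([0.5213, 0.3092], dtype=float32), (np.float32(0.2657756), np.float32(0.10920671)), np.float32(-0.06904375))
140 t2 [ 393  224   70   98 5225] (array([ 0.4705, -0.2945], dtype=float32), (np.float32(0.18083902), np.float32(0.11179125)), np.float32(0.057328336))
155 t3 [  83  201   61  138 7564] (array([0.5213, 0.3087], dtype=float32), (np.float32(0.26581976), np.float32(0.1070886)), np.float32(-0.06844102))
155 t2 [ 394  224   68   97 5089] (array([ 0.4712, -0.2957], dtype=float32), (np.float32(0.1790783), np.float32(0.107063405)), np.float32(0.05930763))
170 t3 [  83  202   60  137 7054] (array([0.5203, 0.3083], dtype=float32), (np.float32(0.26351807), np.float32(0.10543261)), np.float32(-0.0695884))
170 t2 [ 395  225   67   95 4909] (array([ 0.4707, -0.2958], dtype=float32), (np.float32(0.17805628), np.float32(0.1052772)), np.float32(0.060367957))
```

View pics/fork.png

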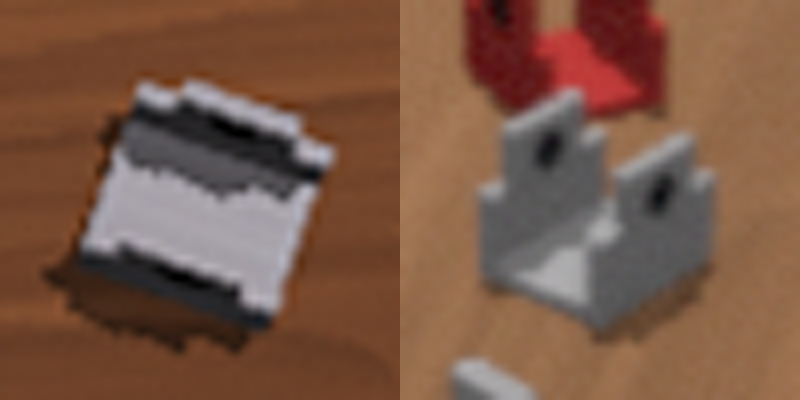

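The close-up shows the cheeks of the grey fork running along pixel direction (193,64) in the 8× crop. The far shoulder ends are at (140,88) and (333,152), 26 mm high. The near foot ends are at (80,262) and (270,325), 0 mm high. I'll compute all the poses and check the wheels in both views.

Run:
```python
from h import *
np.set_printoptions(precision=4,suppress=True)
c=bot.read_camera("top"); s=bot.read_camera("side"); im=c["pixels"]
f=lambda p:np.array(p)/8+[304-.5,180-.5]
far=ray(c,f([(140,88),(333,152)]),.026); near=ray(c,f([(80,262),(270,325)]),0)
for q in(far,near): d=q[0]-q[1]; print(q.mean(0),np.linalg.norm(d),np.arctan2(d[1],d[0]))
print("fork",(far.mean(0)+near.mean(0))/2,"width",np.linalg.norm(far.mean(0)-near.mean(0)))
for cam,nm in((c,"top"),(s,"side")):
  V=cam["pixels"].max(2).astype(int)
  for w,X,h,D in(("L",(.489,.119,.024),.024,.06),("S",(.474,-.133,.02),.02,.04)):
    u,v=proj(cam,X)[0].astype(int); r=24 if w=="L" else 15
    m=np.zeros(V.shape,bool); m[v-r:v+r,u-r:u+r]=V[v-r:v+r,u-r:u+r]<45
    m=[q for q in comps(cv2.morphologyEx(m.astype(np.uint8),cv2.MORPH_CLOSE,np.ones((3,3))),60)]
    q=max(m,key=lambda t:t[1][4]); print(nm,w,(u,v),q[1],rect(ray(cam,pts(q[0]),h*.75)))
    print(" proj corners of guess",proj(cam,X))
```

```text
[ 0.632  -0.1271] 0.0497050752794668 1.1669342479654983
[ 0.5947 -0.111 ] 0.04979200947924782 1.1699298699108942
fork [ 0.6133 -0.1191] width 0.04059387218994376
top L (np.int64(211), np.int64(276)) [196 262  32  31 451] (array([0.4891, 0.1199], dtype=float32), (np.float32(0.05969316), np.float32(0.057271637)), np.float32(1.4979019))
 proj corners of guess [[211.5928 276.6863]]
top S (np.int64(343), np.int64(275)) [333 265  21  21 198] (array([ 0.4746, -0.1325], dtype=float32), (np.float32(0.03874224), np.float32(0.03834084)), np.float32(1.4978424))
 proj corners of guess [[343.6436 275.0613]]
side L (np.int64(340), np.int64(278)) [322 268  35  33 579] (array([0.4907, 0.125 ], dtype=float32), (np.float32(0.077714644), np.float32(0.054851234)), np.float32(-1.4200379))
 proj corners of guess [[340.8255 278.3368]]
side S (np.int64(369), np.int64(206)) [360 206  17  12 138] (array([ 0.4742, -0.1185], dtype=float32), (np.float32(0.04455744), np.float32(0.03367996)), np.float32(-1.4283844))
 proj corners of guess [[369.2929 206.422 ]]
```

Everything agrees: the wheels come out 59 and 39 mm, the fork cheeks 49.7 mm long and the trays 266×108 and 179×107 mm. I'll start with the large wheel.

```bash
cat >> h.py <<'E'
T3=(np.array([.521,.309]),-.069); T2=(np.array([.4708,-.2952]),.0595)
def slot(T,x,y=0.): c,s=np.cos(T[1]),np.sin(T[1]); return T[0]+np.array([c*x-s*y,s*x+c*y])
def rv(a): return Ro.from_matrix(np.array([[-np.sin(a),np.cos(a),0],[np.cos(a),np.sin(a),0],[0,0,-1]]).T).as_rotvec()
def best(xy,z,a):  # of the two half-turn equivalents, the one with the last joint nearest 0
    c=[(abs(q[5]),k) for k in(a,a+np.pi) if (q:=bot.inverse_kinematics([*xy,z],rv(k))) is not None]; return rv(min(c)[1])
HI=.15
def pick(xy,a,z,w):
    r=best(xy,HI,a); bot.set_gripper(1.0); bot.goto([*xy,HI],r); bot.line_to([*xy,z],max_speed=.15)
    bot.set_gripper(0.,35); bot.hold(.2); g=bot.current_opening()*92
    bot.line_to([*xy,HI],max_speed=.15)
    print("grip mm",g,"lifted",bot.current_opening()*92,"want",w,"F",bot.current_grip_force(),"t",bot.current_clock())
    return abs(bot.current_opening()*92-w)<6
def place(xy,a,z,rel):
    bot.goto([*xy,HI],best(xy,HI,a)); bot.line_to([*xy,z+.02],max_speed=.15); bot.line_to([*xy,z],max_speed=.04)
    print("down: z",bot.current_ee_pos(),"F",np.round(bot.current_contact_force(),1),"opening",bot.current_opening()*92)
    bot.set_gripper(rel/92); bot.hold(.3); bot.line_to([*xy,HI],max_speed=.15); print("t",bot.current_clock())
E
python3 - <<'E'
from h import *
a=T3[1]+np.pi/2
if pick([.489,.1195],a,.008,60): place(slot(T3,-.088),a,.014,76)
c=bot.read_camera("wrist"); cv2.imwrite("pics/w1.png",c["pixels"])
E
```

```text
grip mm 59.085375431831274 lifted 59.19888158147627 want 60 F 34.999735951423645 t 6.05
down: z [0.43314414 0.31504533 0.01386305] F [ 0.4 -0.1 -0.6] opening 59.10889824324897
t 10.25
```

View pics/w1.png

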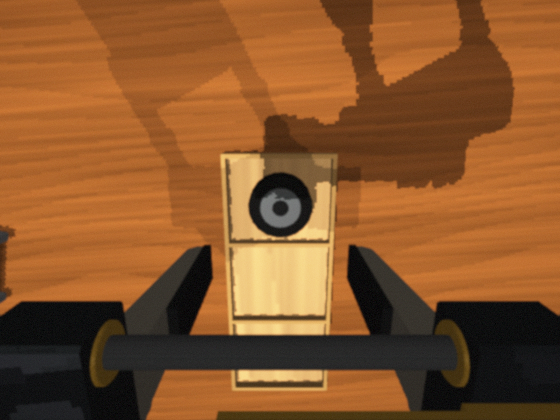

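The wrist view shows the large wheel flat and centred at (281,205) in the end compartment. The long bolt and the fork come next.

Run:
```python
from h import *
if pick([.4825,.0119],-.3215+np.pi/2,.004,14):
    place(slot(T3,0),T3[1],.0075,34)
    if pick([.6133,-.1191],-.403,.012,44): place(slot(T3,.088),T3[1]+np.pi/2,.0155,60)
c=bot.read_camera("wrist"); cv2.imwrite("pics/w2.png",c["pixels"])
```

```text
grip mm 12.981736227489808 lifted 13.160263741903112 want 14 F 34.99917447566986 t 15.5333
down: z [0.52081145 0.30897651 0.00709566] F [-0.7 -0.2 -1.1] opening 12.84612741569914
t 20.6917
grip mm 43.86595088021446 lifted 44.10057108767337 want 44 F 34.83570098876953 t 26.375
down: z [0.6085908  0.30286894 0.01505516] F [ 0.5  0.8 -1.5] opening 44.13219471896168
t 31.2833
```

View pics/w2.png

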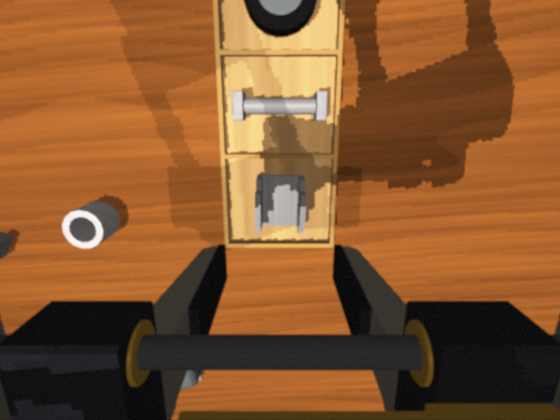

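The bolt lies across the middle compartment at (280,105), and the fork stands in the last one at (281,203), both clear of the rims. Now the small wheel and the short bolt.

Run:
```python
from h import *
a=T2[1]+np.pi/2
if pick([.4742,-.1328],a,.006,40): place(slot(T2,-.044),a,.0098,52)
if pick([.6249,0.],1.005+np.pi/2,.004,14): place(slot(T2,.044),T2[1],.0075,34)
c=bot.read_camera("wrist"); w=c["pixels"]
bot.goto([.35,-.05,.3],rv(0)); t=bot.read_camera("top")["pixels"]; bot.hold(.05)
cv2.imwrite("pics/w3.png",w); cv2.imwrite("pics/t3.png",cv2.resize(t[95:350,70:480],(800,498),interpolation=cv2.INTER_CUBIC))
```

```text
grip mm 39.08603947098885 lifted 38.94320428209328 want 40 F 34.99991476535797 t 37.1417
down: z [ 0.42675105 -0.29772644  0.00949133] F [ 0.2  0.3 -0.2] opening 39.00190335184224
t 41.2417
grip mm 12.906374879081895 lifted 13.21676831967221 want 14 F 34.99628484249115 t 46.9417
down: z [ 0.5145881  -0.2924755   0.00710259] F [-0.3 -0.9 -0. ] opening 13.101812753560836
t 51.6417
```

View pics/w3.png

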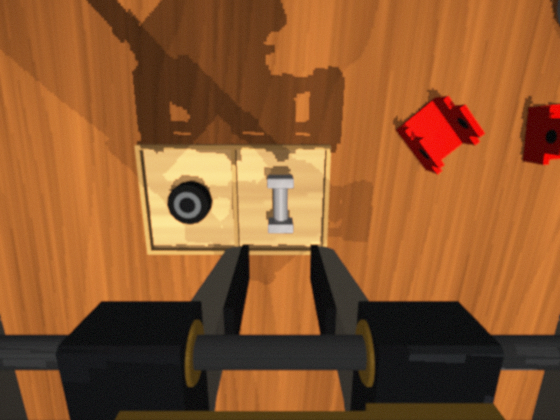

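View pics/t3.png

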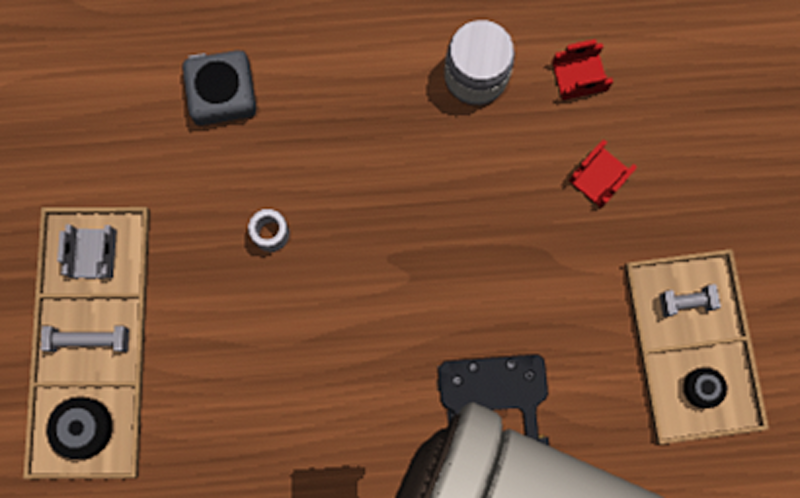

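The last two views show every part flat inside its own compartment. In the top crop, the fork is at (88,252), the long bolt at (84,338), the large wheel at (79,428), the short bolt at (690,300) and the small wheel at (705,387). The spacer, tape and tin haven't moved, and the arm is clear, so I'm handing in.

```bash
python3 -c "
from workcell import bot
print(bot.current_clock(), bot.job_done())"
```

```text
the job is handed in; nothing more can be done
53.0417 None
```

I handed the job in at 53 s of the 109 s allowed: all five parts look flat in their own compartments in the final pictures, and the spacer, tape measure and tin look unmoved. The hand-in call returned no verdict.

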